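# Sweep the loose bottle caps into the rack's drawer

### The arm

A 6-joint arm with a two-finger parallel gripper is mounted at the origin on the work surface. World frame = base frame: x ahead of the robot, y to its left, z up, the work surface at z = 0. Lengths are in mm, angles in rad, forces in N, time in s.
With the tool pointing down it reaches from about 350 to 725 mm from the base axis. Payload 6 kg.
Tool frame: the origin (TCP) lies at the very end of the fingers, on their centre line; the grasp point (between the pads) lies 19 mm behind it; z points along the fingers, x is the direction in which the jaws open and shut, and the axes are right-handed (so a half turn about z gives the same grasp; the last joint's range is limited). The gripper opens to 85 mm and grips with 20 to 120 N. Pads are 22 mm wide; open, the fingers measure 114 mm over their backs; the gripper's body (76 mm by 85 mm) begins 54 mm behind the grasp point. The pads swing forward as they close: fully open they stand 13 mm farther back than shut.
Start: joints at [-0.97, 0.04, 0.085, 0, -1.615, -0.334], TCP at [158.198, -578.746, 231.261] pointing down, gripper open.
Joint ranges: [-2.56, 2.56], [-1.29, 2.01], [-1.08, 1.49], [-3.29, 1.98], [-2.81, -0.18], [-2.99, 2.99]. Speed limits (rad/s): [2.57, 2.57, 3.01, 3.14, 3.14, 3.14].

### API

Orientations are given as a unit quaternion [w, x, y, z].
In Python, from station import sense, cams, arm gives the robot as it stands.
- The arm moves only by the tool play_rows, never from a script. Its argument "targets" is a list of rows, each an object of numbers: "tx", "ty", "tz": the shift along the tool's x, y, z in mm; "ax", "ay", "az": the turn, a rotation vector about the tool's x, y, z in rad; "claw": the opening, from 0 (shut) to 1 (fully open). A call has 1 to 20 rows; each row is the pose to reach, as a shift and turn from the pose measured when the call began, along the tool's axes at that moment; what a row does not reach only later rows make up. A row lasts 1/10 s, in which the tool goes at most 50 mm and 8.59 degrees, less where a joint would pass 70% of its speed; a pose out of reach is approached as far as the arm can. A call with a gripper value outside its range is refused whole. The fingers move at their own pace and stop on an object; the grip force is fixed at half the most. Time passes only in rows, so rows that repeat a pose let the fingers close. It gives the time, the measured TCP pose, the force and the opening at its end, in the units of the state.
- sense(): the state, without advancing time (a new reading comes with each control period).
- cams.get_image(name): name is "side" or "top"; returns the picture (480x640x3 uint8, red, green, blue); there is no depth.
- cams.get_calibration(name): a dict with "mtx" (3x3 intrinsics, pixels), "dist_coeffs" ([k1, k2, p1, p2, k3] as OpenCV has them; the pictures are not rectified), "R" (3x3) and "t" (3): a world point X has camera coordinates R X + t. Camera axes: x right, y down, z forward; pixel columns grow to the right and rows downward; lengths in mm; the calibration is good to about 2 mm. A picture is of the moment at which its call begins. get_calibration takes no time and is no camera call.
- arm.hand_in(): hands the job in, once; it reports no verdict.
The state is a dict: "time": time; "joints": joint angles; "dq": joint speeds; "effort": joint torques, N m; "tool_pos": TCP position; "orientation": TCP orientation; "ft_force": force on the tool from outside, world axes, zero at the start; "wrist_torque": the same for the moment, N m; "finger_gap": finger opening in mm.
Only numpy, scipy, OpenCV 4.12 (cv2) and the standard library are available. Lean on these libraries where they do the work, as an engineer would, in place of code of your own. Each camera call takes 0.05 s, during which the arm holds its last target.

### The job

Three spare screw caps lie loose on the deck of the wooden spice rack. Sweep all three with the fingers across the deck and over its front edge into the open drawer, without gripping or lifting them, then push the drawer fully shut. Leave the bell, the bottles and everything else where they are.

Things in the scene. Friction and masses are not known exactly. Their poses are not given: they have to be found in the camera images.
- rack: wooden spice rack, fixed, 330 mm wide (its y). Origin: on the table under the deck; x runs from the open drawer side (its front) to its back, z up. Flat deck on top, a drawer under it that slides out along the rack's -x, and at the back a raised step with bottles and a box
- deck_edge (a point): middle of the deck's open front edge, on the deck's top face, 85 mm above the table, at x = -110 mm of the rack; axes as the rack's. From it the flat deck runs 250 mm back along x and 155 mm to either side, between side strips 15 mm high and 10 mm wide
- step (a point): middle of the top of the rack's step, 110 mm above the table, at x = 180 mm of the rack; axes as the rack's. The step is 80 mm deep (x = 140 to 220 mm of the rack), with a rail along its front up to 141 mm above the table and end and back boards up to 150 mm; bottles and thermometer box stand on it. Behind it an upper step with fixed spice jars, up to 200 mm high, reaches to x = 290 mm
- drawer (a joint): how far the drawer stands open, m: 0 fully shut, 0.13 the stop; starts 0.09 to 0.12 open. The clear gap between the deck's front edge and the inner face of the drawer front equals this value. It slides with about 1.5 N of friction and stays where it is left
- drawer_in (a point): centre of the drawer's inner floor, 16 mm above the table; axes as the rack's. The inside spans x = -85 to +77 mm, y = -145 to +145 mm about it, with side walls 40 mm high
- drawer_front (a point): centre of the outer face of the drawer front, 42 mm above the table; axes as the rack's. The front is a flat board 326 mm wide (along y) from 13 to 71 mm above the table, 12 mm thick; a wooden knob 22 mm in diameter stands out 20 mm at this point. It moves with the drawer; shut, it lies 12 mm in front of deck_edge
- cap_a: loose black screw cap, ribbed, a plain disc 33 mm in diameter and 16 mm high, about 13 g; starts flat on the rack's deck. Origin: centre of its underside as it starts, z along its axis
- cap_b: loose black screw cap, ribbed, a plain disc 33 mm in diameter and 16 mm high, about 13 g; starts flat on the rack's deck. Origin: centre of its underside as it starts, z along its axis
- cap_c: loose black screw cap, ribbed, a plain disc 33 mm in diameter and 16 mm high, about 13 g; starts flat on the rack's deck. Origin: centre of its underside as it starts, z along its axis
- bell: small white ceramic bell with a blue band, 42 mm in diameter, 55 mm high, loose on the deck among the caps, in a row of four about 64 mm apart across the rack's y (which place it has varies). Origin: centre of its underside. To be left alone
- bottle_a: amber glass bottle with black screw cap, 48 mm in diameter, 92 mm high, on the step. Origin: centre of its underside. To be left alone
- bottle_b: the second amber bottle, the same size, on the step. To be left alone
- thermometer_box: white plastic thermometer box with clip-on lid, 38 x 132 x 27.5 mm (x, y, z), on the step. Origin: centre of its underside. To be left alone
- ice_pack: blue silicone ice-pack shell, 120 x 80 x 22 mm, flat on the table on the robot's right. Origin: centre of its underside. To be left alone
- nail_file: steel nail file with grey handle, about 160 mm long (x), 15 mm wide, 8 mm high at the handle, flat on the table on the robot's right. Origin: on its underside, near its middle. To be left alone

How it is judged (in metres and radians):
On the way, in this order (a step that is already met when the one before it is completed fails the run):
1. all three caps lie in the drawer (x of cap_a in the frame of drawer_in between -0.087 and 0.08 m and y of cap_a in the frame of drawer_in between -0.147 and 0.147 m and z of cap_a in the frame of drawer_in between -0.006 and 0.05 m and x of cap_b in the frame of drawer_in between -0.087 and 0.08 m and y of cap_b in the frame of drawer_in between -0.147 and 0.147 m and z of cap_b in the frame of drawer_in between -0.006 and 0.05 m and x of cap_c in the frame of drawer_in between -0.087 and 0.08 m and y of cap_c in the frame of drawer_in between -0.147 and 0.147 m and z of cap_c in the frame of drawer_in between -0.006 and 0.05 m), for 0.2 s.
2. the drawer is pushed fully shut (value of joint drawer below 0.006 m), for 0.2 s.
At the end, for the whole second after the job is handed in: All three caps lie at rest inside the drawer and the drawer is shut to within 6 mm (all of step 1 and value of joint drawer below 0.006 m and linear speed of each of cap_a, cap_b, cap_c below 0.03 m/s); the robot touches nothing.
It fails at once if a cap is lifted more than 25 mm above the deck (height (world z) of any of cap_a, cap_b, cap_c above 0.11 m).
It fails at once if a cap is gripped or squeezed with more than 15 N (contact force between the fingers and cap_a above 15 N or contact force between the fingers and cap_b above 15 N or contact force between the fingers and cap_c above 15 N).
It fails at once if the bell is moved more than 20 mm or tipped by more than 0.35 rad (distance of bell from where it was at the start of the episode above 0.02 m or angle between bell's own z axis and vertical above 0.35 rad).
It fails at once if an amber bottle or the thermometer box is moved more than 20 mm or tipped by more than 0.35 rad (distance of any of bottle_a, bottle_b, thermometer_box from where it was at the start of the episode above 0.02 m or angle between any of bottle_a, bottle_b, thermometer_box's own z axis and vertical above 0.35 rad).
It fails at once if the ice pack or the nail file is moved more than 20 mm or tipped by more than 0.35 rad (distance of any of ice_pack, nail_file from where it was at the start of the episode above 0.02 m or angle between any of ice_pack, nail_file's own z axis and vertical above 0.35 rad).
It also fails if it takes over 61 s, if anything falls off the work surface, if the arm or the gripper's body presses on something with over 40 N, if the wrist force passes 120 N, or if a joint passes its speed limit or range.

## Working session

There is one attempt and no reset: what is moved stays moved. The work goes in short steps, Python scripts to look and compute and a tool call to move; the robot and the scene stay as the last step left them, time stands still between calls to the robot, and variables do not carry over. Pictures are saved under pics/ and viewed, and the job is handed in when it is done.

Besides the shell and the picture viewer there is one more tool, called as name(argument=value, ...), one argument or row to a line, values as JSON. play_rows: Moves the arm, as the interface text tells. Its arguments: {"type":"object","properties":{"targets":{"type":"array"}},"required":["targets"]}

```bash
mkdir -p pics; python3 - <<'E'
from station import sense,cams,arm
import cv2
print(sense())
for n in("side","top"):
    cv2.imwrite(f"pics/{n}0.png",cams.get_image(n)[:,:,::-1]); print(cams.get_calibration(n))
E
```

```text
{'time': 0.0, 'joints': array([-9.70309512e-01,  4.08215001e-02,  8.38160057e-02, -4.92174262e-04,
       -1.61553194e+00, -3.33675955e-01]), 'dq': array([ 8.30399194e-04,  9.77173460e-04,  6.86493157e-05,  6.46342633e-05,
       -1.20383992e-03, -9.47866661e-04]), 'effort': array([ 1.09832044e-04, -3.68196881e+01,  3.47419238e+01,  6.93220273e+00,
       -5.30557314e-03,  4.34759284e-05]), 'tool_pos': array([ 158.17641071, -578.42306168,  230.27066249]), 'orientation': array([-7.49875398e-04,  6.06762760e-01,  7.94882466e-01,  5.05955055e-04]), 'ft_force': array([-0.0712912 ,  0.36472536,  0.06253907]), 'wrist_torque': array([-0.00226157, -0.01337346,  0.00914748]), 'finger_gap': 85.58620128843809}
{'mtx': array([[440.77304274,   0.        , 322.4602912 ],
       [  0.        , 440.77304274, 239.09281282],
       [  0.        ,   0.        ,   1.        ]]), 'dist_coeffs': array([0.03541305, 0.        , 0.        , 0.        , 0.        ]), 'R': array([[ 0.94137601, -0.33677949, -0.01976829],
       [-0.18899179, -0.47792253, -0.85782991],
       [ 0.27945181,  0.81127654, -0.51355336]]), 't': array([-513.64130948,  124.39040959,  779.52157359])}
{'mtx': array([[468.35474317,   0.        , 310.72178852],
       [  0.        , 468.35474317, 240.24257756],
       [  0.        ,   0.        ,   1.        ]]), 'dist_coeffs': array([-0.08144163,  0.        ,  0.        ,  0.        ,  0.        ]), 'R': array([[ 0.15852349, -0.98734167,  0.00517083],
       [-0.96393733, -0.15589538, -0.21568834],
       [ 0.21376419,  0.02920731, -0.97644857]]), 't': array([-181.74288749,  532.24709847,  834.44206754])}
```

View pics/top0.png

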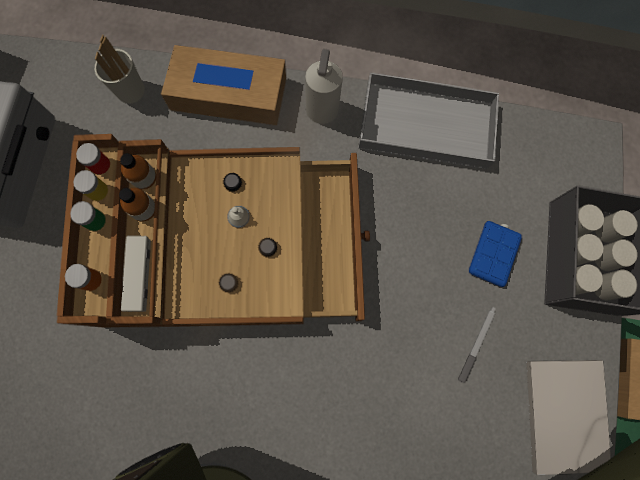

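View pics/side0.png

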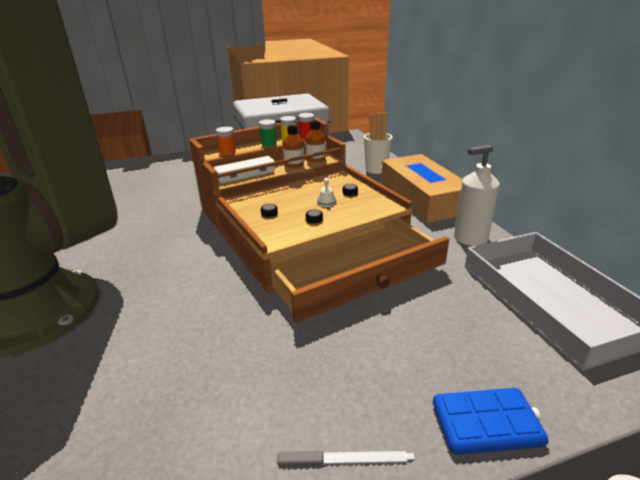

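The top view shows the caps at about (232,182), (267,247) and (229,283), and the bell at about (238,216). The drawer is open to the right, with its knob at (366,236). I'll enlarge this area.

```bash
python3 - <<'E'
import cv2
im=cv2.imread("pics/top0.png"); c=im[135:335,150:380]; cv2.imwrite("pics/topc.png",cv2.resize(c,None,fx=3,fy=3,interpolation=cv2.INTER_CUBIC))
im=cv2.imread("pics/side0.png"); c=im[150:320,200:460]; cv2.imwrite("pics/sidec.png",cv2.resize(c,None,fx=3,fy=3,interpolation=cv2.INTER_CUBIC))
E
```

```text
(no output)
```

View pics/topc.png

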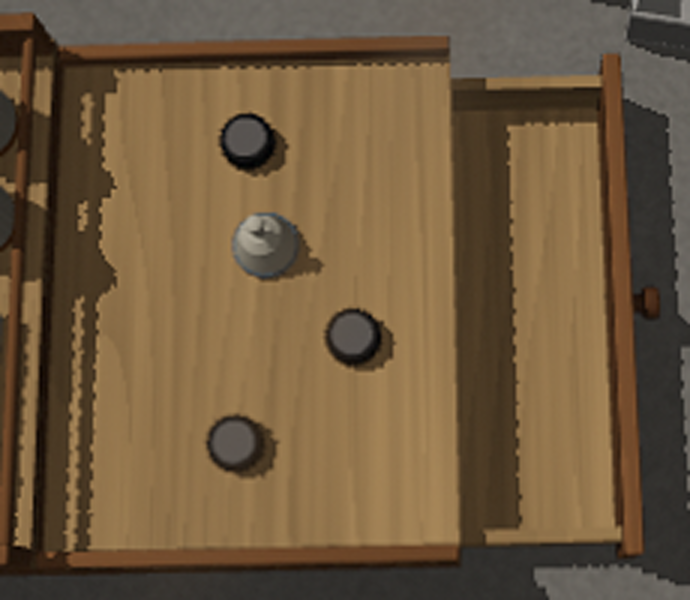

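View pics/sidec.png

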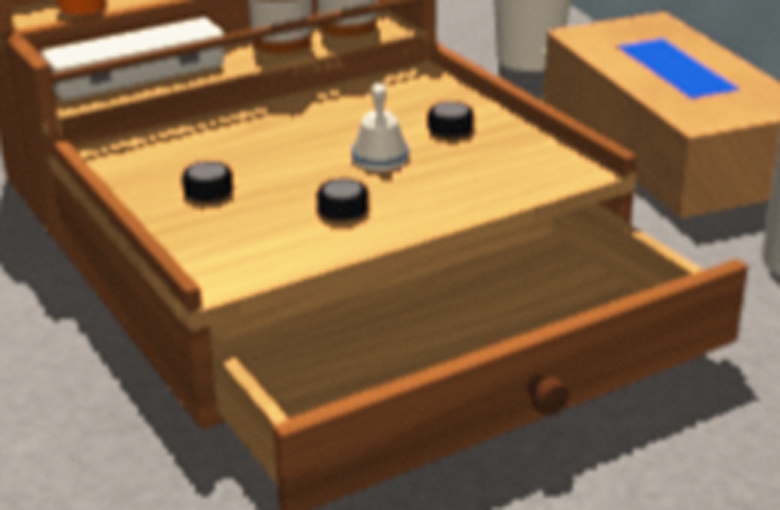

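```bash
cat > h.py <<'E'
from station import sense,cams,arm
import numpy as np,cv2
def ray(n,u):
    c=cams.get_calibration(n); p=cv2.undistortPoints(np.array([[u]],float),c["mtx"],c["dist_coeffs"])[0,0]
    return -c["R"].T@c["t"], c["R"].T@np.array([p[0],p[1],1])
def onz(n,u,z):
    o,d=ray(n,u); return (o+d*(z-o[2])/d[2])
def proj(n,X):
    c=cams.get_calibration(n); return cv2.projectPoints(np.array([X],float),cv2.Rodrigues(c["R"])[0],c["t"],c["mtx"],c["dist_coeffs"])[0][0,0]
T=lambda x,y:((x+.5)/3-.5+150,(y+.5)/3-.5+135)
S=lambda x,y:((x+.5)/3-.5+200,(y+.5)/3-.5+150)
E
python3 - <<'E'
from h import *
def P(l,v): print(l,v.round(1))
for l,p,z in [("far cap",(248,138),101),("mid",(353,334),101),("near",(235,442),101),("bellbase",(267,250),87),
 ("edge far",(450,66),85),("edge near",(459,546),85),("strip far outer",(449,38),100),("strip near outer",(459,561),100),
 ("front outer far",(618,53),71),("front outer near",(642,552),71),("front in far",(602,56),71),("front in near",(622,553),71),("knob",(655,301),42),("drawer wall far",(605,78),56),("near",(620,530),56)]: P(l,onz("top",T(*p),z))
print()
for l,p,z in [("cap far",(450,108),101),("mid",(343,187),101),("near",(208,170),101),("edge near",(202,302),85),("edge near strip outer",(195,303),100),("edge far strip",(633,160),100),("front near outer",(281,432),71),("front far",(746,264),71),("knob",(555,395),42),("bell base",(381,160),86)]: P(l,onz("side",S(*p),z))
E
```

```text
far cap [634.4  66.9 101. ]
mid [522.  -20.2 101. ]
near [446.3  37.5 101. ]
bellbase [568.7  43.9  87. ]
edge far [708.3 -48.3  85. ]
edge near [ 408.1 -103.5   85. ]
strip far outer [720.9 -45.8 100. ]
strip near outer [ 398.7 -105.2  100. ]
front outer far [ 740.8 -154.4   71. ]
front outer near [ 422.8 -213.4   71. ]
front in far [ 737.  -144.3   71. ]
front in near [ 420.3 -201.5   71. ]
knob [ 586.2 -202.9   42. ]
drawer wall far [ 728.3 -148.9   56. ]
near [ 435.  -199.7   56. ]

cap far [636.5  71.5 101. ]
mid [523.9 -17.6 101. ]
near [447.9  39.4 101. ]
edge near [410.  -95.6  85. ]
edge near strip outer [ 401.6 -118.9  100. ]
edge far strip [717.7 -51.3 100. ]
front near outer [ 422.7 -212.6   71. ]
front far [ 741.2 -154.7   71. ]
knob [ 588.7 -200.2   42. ]
bell base [570.7  38.9  86. ]
```

```bash
cat >> h.py <<'E'
from scipy.spatial.transform import Rotation as Ro
D=np.array([559,-75.5]);th=np.deg2rad(10.45);e=np.array([np.cos(th),np.sin(th)]);n=np.array([-np.sin(th),np.cos(th)])
def W(a,b,z): return np.r_[D+a*e+b*n,z]
def go(*abz):
    s=sense(); R=Ro.from_quat(s["orientation"],scalar_first=True)
    Rt=Ro.from_matrix(np.c_[np.r_[-e,0],np.r_[n,0],[0,0,-1]])
    d=s["tool_pos"]-np.r_[D,0]; print("t",round(s["time"],2),"now abz",(d[:2]@e).round(1),(d[:2]@n).round(1),d[2].round(1),"F",s["ft_force"].round(1),"gap",round(s["finger_gap"],1))
    for p in abz: print(p,W(*p).round(),"shift",R.inv().apply(W(*p)-s["tool_pos"]).round(1),"turn",(R.inv()*Rt).as_rotvec().round(3))
E
python3 -c "
from h import *
go((-89,172,160),(-89,172,90))"
```

```text
t 0.1 now abz -485.4 -421.9 230.4 F [-0.9  0.2 -0.2] gap 85.3
(-89, 172, 160) [440.  78. 160.] shift [558.3 445.1  71.2] turn [ 1.000e-03 -1.000e-03 -1.486e+00]
(-89, 172, 90) [440.  78.  90.] shift [558.2 445.1 141.2] turn [ 1.000e-03 -1.000e-03 -1.486e+00]
```

play_rows(
  targets=[
    {"tx":39,"ty":31,"tz":0,"az":-0.1,"claw":0.16},
    {"tx":78,"ty":62,"tz":0,"az":-0.2,"claw":0.16},
    {"tx":117,"ty":93,"tz":0,"az":-0.3,"claw":0.16},
    {"tx":156,"ty":124,"tz":0,"az":-0.4,"claw":0.16},
    {"tx":195,"ty":155,"tz":0,"az":-0.5,"claw":0.16},
    {"tx":234,"ty":186,"tz":0,"az":-0.6,"claw":0.16},
    {"tx":273,"ty":217,"tz":0,"az":-0.7,"claw":0.16},
    {"tx":312,"ty":248,"tz":0,"az":-0.8,"claw":0.16},
    {"tx":351,"ty":280,"tz":0,"az":-0.9,"claw":0.16},
    {"tx":390,"ty":311,"tz":0,"az":-1.0,"claw":0.16},
    {"tx":429,"ty":342,"tz":0,"az":-1.1,"claw":0.16},
    {"tx":468,"ty":373,"tz":0,"az":-1.2,"claw":0.16},
    {"tx":507,"ty":404,"tz":0,"az":-1.3,"claw":0.16},
    {"tx":546,"ty":435,"tz":0,"az":-1.4,"claw":0.16},
    {"tx":558,"ty":445,"tz":0,"az":-1.486,"claw":0.16},
    {"tx":558,"ty":445,"tz":30,"az":-1.486,"claw":0.16},
    {"tx":558,"ty":445,"tz":70,"az":-1.486,"claw":0.16},
    {"tx":558,"ty":445,"tz":70,"az":-1.486,"claw":0.16},
    {"tx":558,"ty":445,"tz":70,"az":-1.486,"claw":0.16},
    {"tx":558,"ty":445,"tz":70,"az":-1.486,"claw":0.16},
  ],
)

```text
$.targets[0]: bad value
```

```bash
python3 -c "
from h import *
go((-89,172,90))
for n_ in('side','top'):
    im=cams.get_image(n_)[:,:,::-1]; cv2.imwrite(f'pics/{n_}1.png',im)
a=cv2.imread('pics/side1.png')[90:320,150:460]; b=cv2.imread('pics/top1.png')[125:335,130:390]
cv2.imwrite('pics/s1c.png',cv2.resize(a,None,fx=2.4,fy=2.4)); cv2.imwrite('pics/t1c.png',cv2.resize(b,None,fx=2.5,fy=2.5))
"
```

```text
t 0.1 now abz -485.4 -421.9 230.4 F [-0.9  0.2 -0.2] gap 85.3
(-89, 172, 90) [440.  78.  90.] shift [558.2 445.1 141.2] turn [ 1.000e-03 -1.000e-03 -1.486e+00]
```

View pics/s1c.png

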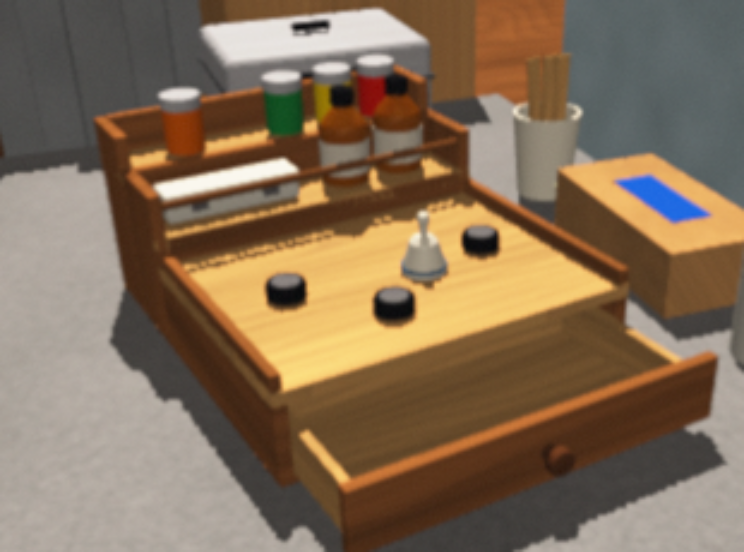

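View pics/t1c.png

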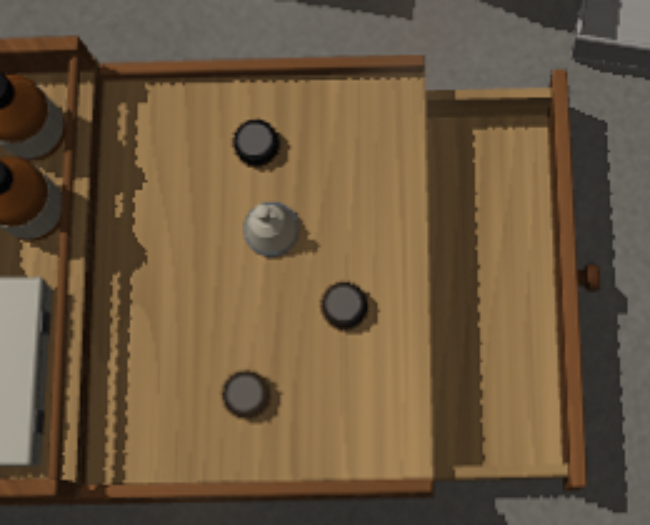

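The move was refused, so nothing has moved: the pictures still show the caps, bell and drawer in their starting places. The rows probably need all seven keys, so I'm resending with `ax` and `ay` included.

play_rows(
  targets=[
    {"tx":39,"ty":31,"tz":0,"ax":0,"ay":0,"az":-0.1,"claw":0.16},
    {"tx":78,"ty":62,"tz":0,"ax":0,"ay":0,"az":-0.2,"claw":0.16},
    {"tx":117,"ty":93,"tz":0,"ax":0,"ay":0,"az":-0.3,"claw":0.16},
    {"tx":156,"ty":124,"tz":0,"ax":0,"ay":0,"az":-0.4,"claw":0.16},
    {"tx":195,"ty":155,"tz":0,"ax":0,"ay":0,"az":-0.5,"claw":0.16},
    {"tx":234,"ty":186,"tz":0,"ax":0,"ay":0,"az":-0.6,"claw":0.16},
    {"tx":273,"ty":217,"tz":0,"ax":0,"ay":0,"az":-0.7,"claw":0.16},
    {"tx":312,"ty":248,"tz":0,"ax":0,"ay":0,"az":-0.8,"claw":0.16},
    {"tx":351,"ty":280,"tz":0,"ax":0,"ay":0,"az":-0.9,"claw":0.16},
    {"tx":390,"ty":311,"tz":0,"ax":0,"ay":0,"az":-1.0,"claw":0.16},
    {"tx":429,"ty":342,"tz":0,"ax":0,"ay":0,"az":-1.1,"claw":0.16},
    {"tx":468,"ty":373,"tz":0,"ax":0,"ay":0,"az":-1.2,"claw":0.16},
    {"tx":507,"ty":404,"tz":0,"ax":0,"ay":0,"az":-1.3,"claw":0.16},
    {"tx":546,"ty":435,"tz":0,"ax":0,"ay":0,"az":-1.4,"claw":0.16},
    {"tx":558,"ty":445,"tz":0,"ax":0,"ay":0,"az":-1.486,"claw":0.16},
    {"tx":558,"ty":445,"tz":30,"ax":0,"ay":0,"az":-1.486,"claw":0.16},
    {"tx":558,"ty":445,"tz":70,"ax":0,"ay":0,"az":-1.486,"claw":0.16},
    {"tx":558,"ty":445,"tz":70,"ax":0,"ay":0,"az":-1.486,"claw":0.16},
    {"tx":558,"ty":445,"tz":70,"ax":0,"ay":0,"az":-1.486,"claw":0.16},
    {"tx":558,"ty":445,"tz":70,"ax":0,"ay":0,"az":-1.486,"claw":0.16},
  ],
)

```text
time: 2.2
tool_pos: [441.3, 77.1, 164.0]
orientation: [0.002, -0.091, 0.996, 0.001]
ft_force: [0.0, 0.1, 0.4]
finger_gap: 13.3
```

```bash
python3 -c "
from h import *
go((-89,172,90))
for n_ in('side','top'):
    im=cams.get_image(n_)[:,:,::-1]; cv2.imwrite(f'pics/{n_}2.png',im)
a=cv2.imread('pics/side2.png')[90:320,150:460]; b=cv2.imread('pics/top2.png')[125:335,130:390]
cv2.imwrite('pics/s2c.png',cv2.resize(a,None,fx=2.4,fy=2.4)); cv2.imwrite('pics/t2c.png',cv2.resize(b,None,fx=2.5,fy=2.5))
"
```

```text
t 2.2 now abz -88.1 171.4 164.0 F [0.  0.1 0.4] gap 13.3
(-89, 172, 90) [440.  78.  90.] shift [ 1.2  0.4 74. ] turn [ 0.001  0.003 -0.001]
```

View pics/s2c.png

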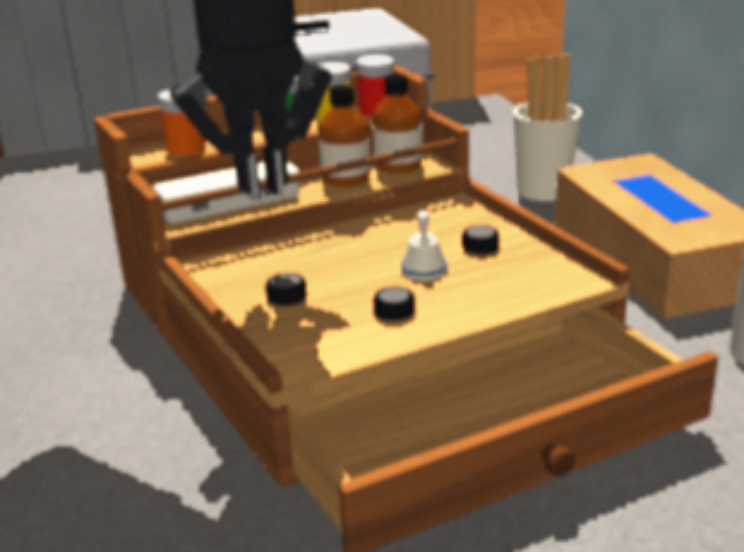

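View pics/t2c.png

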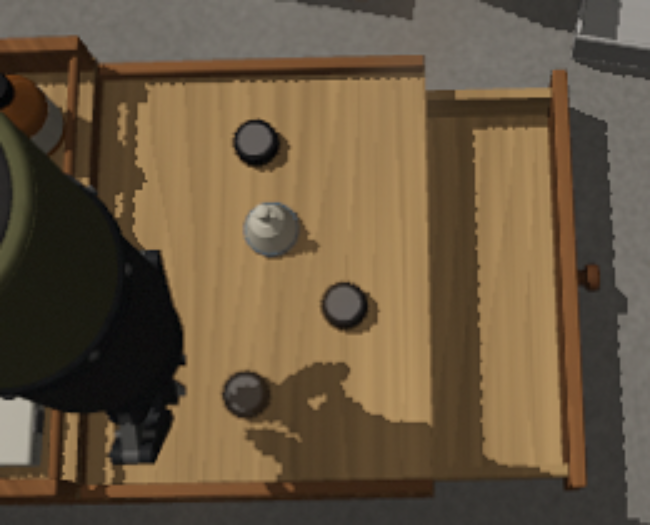

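The near cap is at (245,394) in the top crop and the fingers are lined up behind it. Next I'll descend and sweep slowly.

play_rows(
  targets=[
    {"tx":1,"ty":0,"tz":35,"ax":0,"ay":0,"az":0,"claw":0.16},
    {"tx":1,"ty":0,"tz":60,"ax":0,"ay":0,"az":0,"claw":0.16},
    {"tx":1,"ty":0,"tz":70,"ax":0,"ay":0,"az":0,"claw":0.16},
    {"tx":1,"ty":0,"tz":74,"ax":0,"ay":0,"az":0,"claw":0.16},
    {"tx":1,"ty":0,"tz":74,"ax":0,"ay":0,"az":0,"claw":0.16},
    {"tx":1,"ty":0,"tz":74,"ax":0,"ay":0,"az":0,"claw":0.16},
  ],
)

```text
time: 2.9
tool_pos: [441.2, 77.6, 91.2]
orientation: [0.003, -0.091, 0.996, 0.001]
ft_force: [-0.1, 0.3, 0.2]
finger_gap: 13.7
```

```bash
python3 -c "
from h import *
go((-89,165,90),(-89,-8,90))
im=cams.get_image('side')[90:320,150:460,::-1]; cv2.imwrite('pics/s3c.png',cv2.resize(im,None,fx=2.4,fy=2.4))"
```

```text
t 2.9 now abz -88.1 171.9 91.2 F [-0.1  0.3  0.2] gap 13.7
(-89, 165, 90) [442.  71.  90.] shift [ 0.9 -6.9  1.2] turn [ 0.002  0.005 -0.001]
(-89, -8, 90) [ 473. -100.   90.] shift [   0.8 -179.9    0.8] turn [ 0.002  0.005 -0.001]
```

View pics/s3c.png

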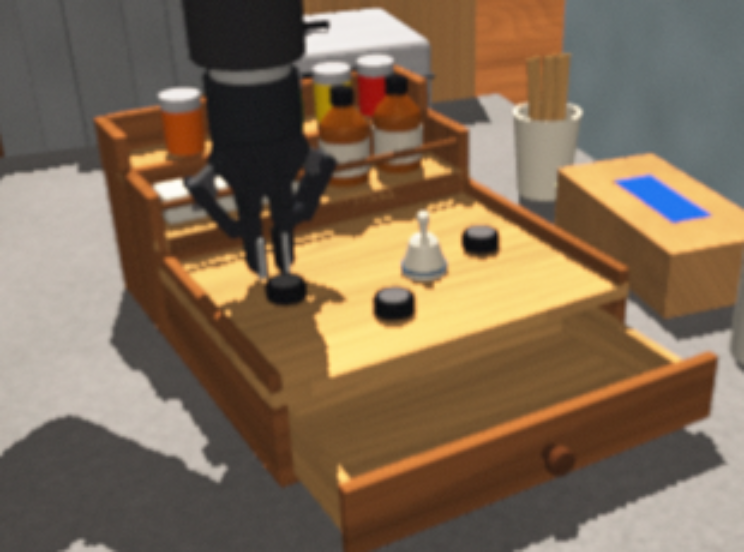

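The fingers are down behind the near cap, at about (270,268), and the cap is at (286,290). Now the first part of the sweep.

play_rows(
  targets=[
    {"tx":1,"ty":-4,"tz":1,"ax":0,"ay":0,"az":0,"claw":0.16},
    {"tx":1,"ty":-8,"tz":1,"ax":0,"ay":0,"az":0,"claw":0.16},
    {"tx":1,"ty":-12,"tz":1,"ax":0,"ay":0,"az":0,"claw":0.16},
    {"tx":1,"ty":-16,"tz":1,"ax":0,"ay":0,"az":0,"claw":0.16},
    {"tx":1,"ty":-20,"tz":1,"ax":0,"ay":0,"az":0,"claw":0.16},
    {"tx":1,"ty":-24,"tz":1,"ax":0,"ay":0,"az":0,"claw":0.16},
    {"tx":1,"ty":-29,"tz":1,"ax":0,"ay":0,"az":0,"claw":0.16},
    {"tx":1,"ty":-35,"tz":1,"ax":0,"ay":0,"az":0,"claw":0.16},
    {"tx":1,"ty":-42,"tz":1,"ax":0,"ay":0,"az":0,"claw":0.16},
    {"tx":1,"ty":-49,"tz":1,"ax":0,"ay":0,"az":0,"claw":0.16},
    {"tx":1,"ty":-56,"tz":1,"ax":0,"ay":0,"az":0,"claw":0.16},
    {"tx":1,"ty":-63,"tz":1,"ax":0,"ay":0,"az":0,"claw":0.16},
    {"tx":1,"ty":-70,"tz":1,"ax":0,"ay":0,"az":0,"claw":0.16},
    {"tx":1,"ty":-77,"tz":1,"ax":0,"ay":0,"az":0,"claw":0.16},
    {"tx":1,"ty":-84,"tz":1,"ax":0,"ay":0,"az":0,"claw":0.16},
    {"tx":1,"ty":-91,"tz":1,"ax":0,"ay":0,"az":0,"claw":0.16},
    {"tx":1,"ty":-98,"tz":1,"ax":0,"ay":0,"az":0,"claw":0.16},
    {"tx":1,"ty":-104,"tz":1,"ax":0,"ay":0,"az":0,"claw":0.16},
  ],
)

```text
time: 4.75
tool_pos: [459.1, -25.5, 89.9]
orientation: [0.003, -0.091, 0.996, 0.001]
ft_force: [0.1, -0.0, 0.6]
finger_gap: 13.8
```

```bash
python3 -c "
from h import *
go((-89,-12,90))
im=cams.get_image('side')[90:320,150:460,::-1]; cv2.imwrite('pics/s4c.png',cv2.resize(im,None,fx=2.4,fy=2.4))"
```

```text
t 4.75 now abz -89.2 67.3 89.9 F [ 0.1 -0.   0.6] gap 13.8
(-89, -12, 90) [ 474. -103.   90.] shift [ -0.3 -79.3  -0.3] turn [ 0.002  0.005 -0.001]
```

View pics/s4c.png

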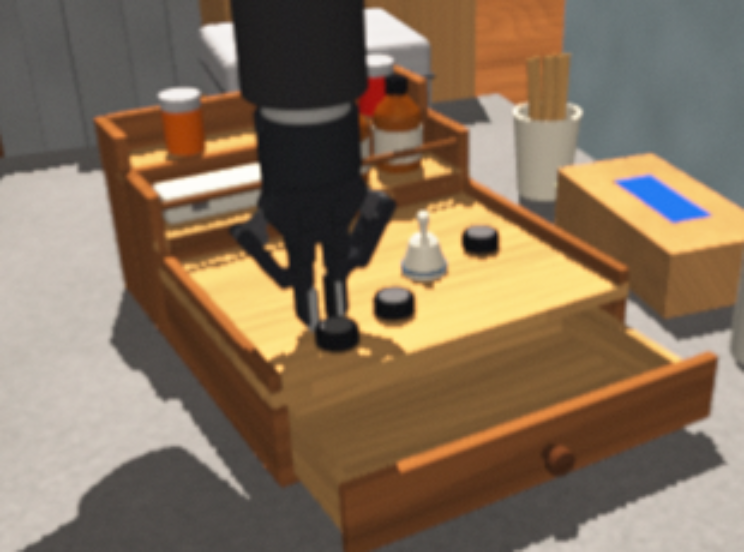

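The cap is riding against the fingers at (337,333) and stays centred. Now I'll push it over the edge.

play_rows(
  targets=[
    {"tx":0,"ty":-6,"tz":0,"ax":0,"ay":0,"az":0,"claw":0.16},
    {"tx":0,"ty":-13,"tz":0,"ax":0,"ay":0,"az":0,"claw":0.16},
    {"tx":0,"ty":-20,"tz":0,"ax":0,"ay":0,"az":0,"claw":0.16},
    {"tx":0,"ty":-27,"tz":0,"ax":0,"ay":0,"az":0,"claw":0.16},
    {"tx":0,"ty":-34,"tz":0,"ax":0,"ay":0,"az":0,"claw":0.16},
    {"tx":0,"ty":-41,"tz":0,"ax":0,"ay":0,"az":0,"claw":0.16},
    {"tx":0,"ty":-48,"tz":0,"ax":0,"ay":0,"az":0,"claw":0.16},
    {"tx":0,"ty":-55,"tz":0,"ax":0,"ay":0,"az":0,"claw":0.16},
    {"tx":0,"ty":-62,"tz":0,"ax":0,"ay":0,"az":0,"claw":0.16},
    {"tx":0,"ty":-68,"tz":0,"ax":0,"ay":0,"az":0,"claw":0.16},
    {"tx":0,"ty":-74,"tz":0,"ax":0,"ay":0,"az":0,"claw":0.16},
    {"tx":0,"ty":-79,"tz":0,"ax":0,"ay":0,"az":0,"claw":0.16},
    {"tx":0,"ty":-79,"tz":0,"ax":0,"ay":0,"az":0,"claw":0.16},
  ],
)

```text
time: 6.1
tool_pos: [473.4, -104.2, 89.6]
orientation: [0.002, -0.09, 0.996, 0.001]
ft_force: [0.7, -0.1, -0.2]
finger_gap: 13.8
```

```bash
python3 -c "
from h import *
go((-89,-12,160),(-25,103,160),(-25,103,90))
im=cams.get_image('side')[90:320,150:460,::-1]; cv2.imwrite('pics/s5c.png',cv2.resize(im,None,fx=2.4,fy=2.4))"
```

```text
t 6.1 now abz -89.4 -12.7 89.6 F [ 0.7 -0.1 -0.2] gap 13.8
(-89, -12, 160) [ 474. -103.  160.] shift [ -0.8   0.8 -70.4] turn [ 0.002  0.005 -0.002]
(-25, 103, 160) [516.  21. 160.] shift [-64.6 115.9 -69.8] turn [ 0.002  0.005 -0.002]
(-25, 103, 90) [516.  21.  90.] shift [-64.2 115.8   0.2] turn [ 0.002  0.005 -0.002]
```

View pics/s5c.png

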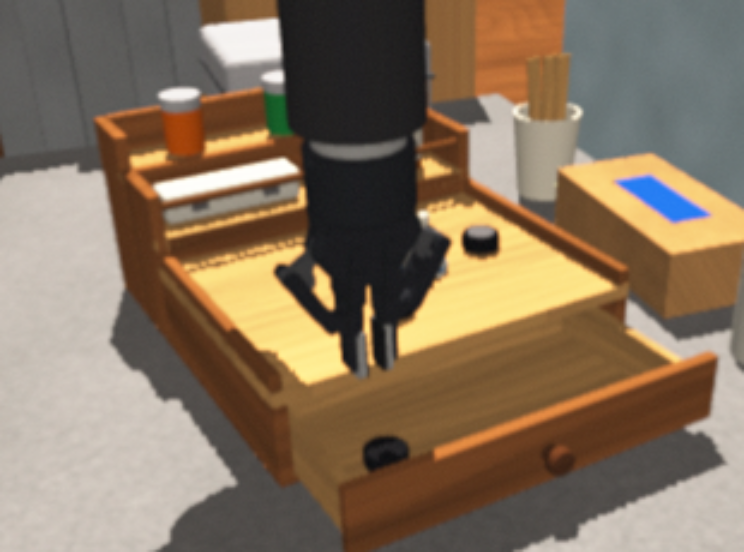

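The first cap lies in the drawer at (386,455). Next is the middle cap.

play_rows(
  targets=[
    {"tx":0,"ty":0,"tz":-40,"ax":0,"ay":0,"az":0,"claw":0.16},
    {"tx":0,"ty":0,"tz":-72,"ax":0,"ay":0,"az":0,"claw":0.16},
    {"tx":-20,"ty":37,"tz":-72,"ax":0,"ay":0,"az":0,"claw":0.16},
    {"tx":-40,"ty":75,"tz":-72,"ax":0,"ay":0,"az":0,"claw":0.16},
    {"tx":-61,"ty":113,"tz":-72,"ax":0,"ay":0,"az":0,"claw":0.16},
    {"tx":-62,"ty":114,"tz":-72,"ax":0,"ay":0,"az":0,"claw":0.16},
    {"tx":-62,"ty":114,"tz":-72,"ax":0,"ay":0,"az":0,"claw":0.16},
    {"tx":-62,"ty":114,"tz":-40,"ax":0,"ay":0,"az":0,"claw":0.16},
    {"tx":-62,"ty":114,"tz":-15,"ax":0,"ay":0,"az":0,"claw":0.16},
    {"tx":-62,"ty":114,"tz":-3,"ax":0,"ay":0,"az":0,"claw":0.16},
    {"tx":-62,"ty":114,"tz":0,"ax":0,"ay":0,"az":0,"claw":0.16},
    {"tx":-62,"ty":114,"tz":0,"ax":0,"ay":0,"az":0,"claw":0.16},
  ],
)

```text
time: 7.35
tool_pos: [514.0, 18.8, 90.9]
orientation: [0.003, -0.09, 0.996, 0.001]
ft_force: [-0.1, 0.3, 0.0]
finger_gap: 13.8
```

```bash
python3 -c "
from h import *
go((-26,-12,90))
im=cams.get_image('side')[90:320,150:460,::-1]; cv2.imwrite('pics/s6c.png',cv2.resize(im,None,fx=2.4,fy=2.4))"
```

```text
t 7.35 now abz -27.1 100.9 90.9 F [-0.1  0.3  0. ] gap 13.8
(-26, -12, 90) [536. -92.  90.] shift [  -1.3 -112.9    0.7] turn [ 0.002  0.006 -0.002]
```

View pics/s6c.png

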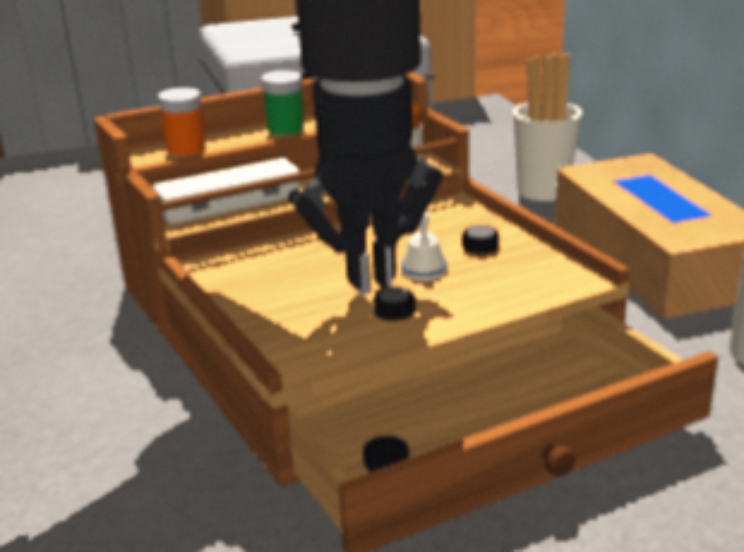

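The bell hasn't moved, at (424,262), and the fingers are behind the middle cap at (394,303). Sweeping it now.

play_rows(
  targets=[
    {"tx":-1,"ty":-4,"tz":1,"ax":0,"ay":0,"az":0,"claw":0.16},
    {"tx":-1,"ty":-8,"tz":1,"ax":0,"ay":0,"az":0,"claw":0.16},
    {"tx":-1,"ty":-12,"tz":1,"ax":0,"ay":0,"az":0,"claw":0.16},
    {"tx":-1,"ty":-16,"tz":1,"ax":0,"ay":0,"az":0,"claw":0.16},
    {"tx":-1,"ty":-21,"tz":1,"ax":0,"ay":0,"az":0,"claw":0.16},
    {"tx":-1,"ty":-27,"tz":1,"ax":0,"ay":0,"az":0,"claw":0.16},
    {"tx":-1,"ty":-33,"tz":1,"ax":0,"ay":0,"az":0,"claw":0.16},
    {"tx":-1,"ty":-40,"tz":1,"ax":0,"ay":0,"az":0,"claw":0.16},
    {"tx":-1,"ty":-47,"tz":1,"ax":0,"ay":0,"az":0,"claw":0.16},
    {"tx":-1,"ty":-54,"tz":1,"ax":0,"ay":0,"az":0,"claw":0.16},
    {"tx":-1,"ty":-61,"tz":1,"ax":0,"ay":0,"az":0,"claw":0.16},
    {"tx":-1,"ty":-68,"tz":1,"ax":0,"ay":0,"az":0,"claw":0.16},
    {"tx":-1,"ty":-75,"tz":1,"ax":0,"ay":0,"az":0,"claw":0.16},
    {"tx":-1,"ty":-82,"tz":1,"ax":0,"ay":0,"az":0,"claw":0.16},
    {"tx":-1,"ty":-89,"tz":1,"ax":0,"ay":0,"az":0,"claw":0.16},
    {"tx":-1,"ty":-96,"tz":1,"ax":0,"ay":0,"az":0,"claw":0.16},
    {"tx":-1,"ty":-102,"tz":1,"ax":0,"ay":0,"az":0,"claw":0.16},
    {"tx":-1,"ty":-108,"tz":1,"ax":0,"ay":0,"az":0,"claw":0.16},
    {"tx":-1,"ty":-113,"tz":1,"ax":0,"ay":0,"az":0,"claw":0.16},
    {"tx":-1,"ty":-113,"tz":1,"ax":0,"ay":0,"az":0,"claw":0.16},
  ],
)

```text
time: 9.4
tool_pos: [535.7, -92.5, 90.2]
orientation: [0.003, -0.09, 0.996, 0.001]
ft_force: [0.8, 0.1, 0.6]
finger_gap: 13.6
```

```bash
python3 -c "
from h import *
go((101,-12,170),(102,168,170),(102,168,90))
im=cams.get_image('side')[90:320,150:460,::-1]; cv2.imwrite('pics/s7c.png',cv2.resize(im,None,fx=2.4,fy=2.4))"
```

```text
t 9.4 now abz -26.0 -12.5 90.2 F [0.8 0.1 0.6] gap 13.6
(101, -12, 170) [661. -69. 170.] shift [-127.5    1.   -78.9] turn [ 0.002  0.007 -0.003]
(102, 168, 170) [629. 108. 170.] shift [-128.   181.   -78.6] turn [ 0.002  0.007 -0.003]
(102, 168, 90) [629. 108.  90.] shift [-127.5  180.8    1.4] turn [ 0.002  0.007 -0.003]
```

View pics/s7c.png

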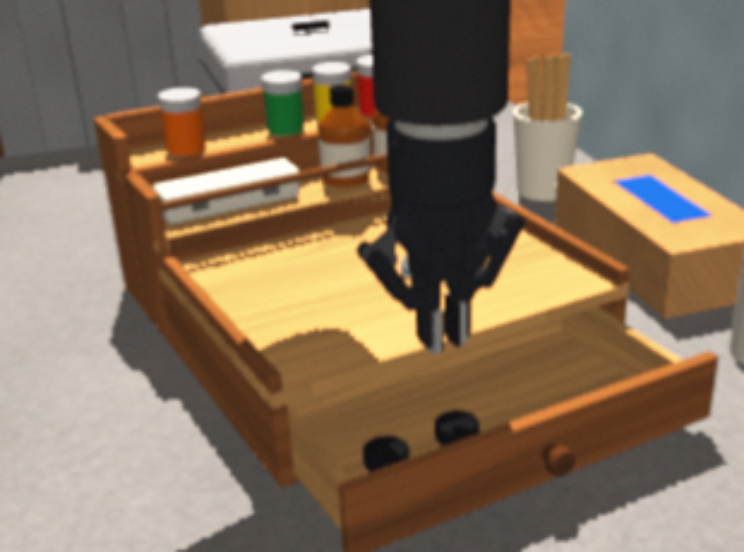

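Two caps are in the drawer, at (386,455) and (456,430). For the far cap I'll go up, sideways in front of the bell, then back and down.

play_rows(
  targets=[
    {"tx":0,"ty":0,"tz":-40,"ax":0,"ay":0,"az":0,"claw":0.16},
    {"tx":0,"ty":0,"tz":-79,"ax":0,"ay":0,"az":0,"claw":0.16},
    {"tx":-40,"ty":0,"tz":-79,"ax":0,"ay":0,"az":0,"claw":0.16},
    {"tx":-80,"ty":0,"tz":-79,"ax":0,"ay":0,"az":0,"claw":0.16},
    {"tx":-120,"ty":10,"tz":-79,"ax":0,"ay":0,"az":0,"claw":0.16},
    {"tx":-128,"ty":45,"tz":-79,"ax":0,"ay":0,"az":0,"claw":0.16},
    {"tx":-128,"ty":90,"tz":-79,"ax":0,"ay":0,"az":0,"claw":0.16},
    {"tx":-128,"ty":135,"tz":-79,"ax":0,"ay":0,"az":0,"claw":0.16},
    {"tx":-128,"ty":175,"tz":-79,"ax":0,"ay":0,"az":0,"claw":0.16},
    {"tx":-128,"ty":181,"tz":-79,"ax":0,"ay":0,"az":0,"claw":0.16},
    {"tx":-128,"ty":181,"tz":-79,"ax":0,"ay":0,"az":0,"claw":0.16},
    {"tx":-128,"ty":181,"tz":-79,"ax":0,"ay":0,"az":0,"claw":0.16},
    {"tx":-128,"ty":181,"tz":-40,"ax":0,"ay":0,"az":0,"claw":0.16},
    {"tx":-128,"ty":181,"tz":-15,"ax":0,"ay":0,"az":0,"claw":0.16},
    {"tx":-128,"ty":181,"tz":-3,"ax":0,"ay":0,"az":0,"claw":0.16},
    {"tx":-128,"ty":181,"tz":0,"ax":0,"ay":0,"az":0,"claw":0.16},
    {"tx":-128,"ty":181,"tz":0,"ax":0,"ay":0,"az":0,"claw":0.16},
  ],
)

```text
time: 11.15
tool_pos: [629.8, 108.1, 92.3]
orientation: [0.004, -0.089, 0.996, 0.001]
ft_force: [0.2, 0.6, -0.2]
finger_gap: 13.5
```

```bash
python3 -c "
from h import *
go((101,-12,90))
im=cams.get_image('side')[90:320,150:460,::-1]; cv2.imwrite('pics/s8c.png',cv2.resize(im,None,fx=2.4,fy=2.4))"
```

```text
t 11.15 now abz 102.9 167.7 92.3 F [ 0.2  0.6 -0.2] gap 13.5
(101, -12, 90) [661. -69.  90.] shift [   1.3 -179.7    2. ] turn [ 0.002  0.008 -0.003]
```

View pics/s8c.png

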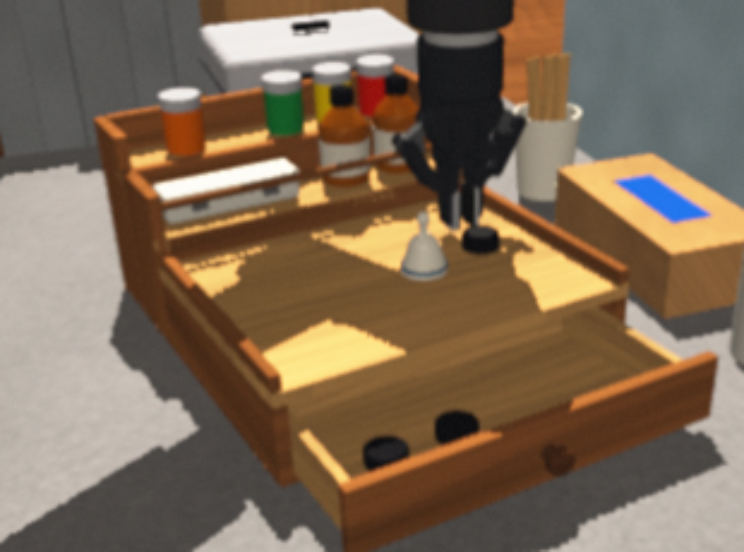

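The fingers are behind the far cap at (481,240), clear of the bell at (424,262). Sweeping it now.

play_rows(
  targets=[
    {"tx":1,"ty":-4,"tz":2,"ax":0,"ay":0,"az":0,"claw":0.16},
    {"tx":1,"ty":-8,"tz":2,"ax":0,"ay":0,"az":0,"claw":0.16},
    {"tx":1,"ty":-12,"tz":2,"ax":0,"ay":0,"az":0,"claw":0.16},
    {"tx":1,"ty":-16,"tz":2,"ax":0,"ay":0,"az":0,"claw":0.16},
    {"tx":1,"ty":-20,"tz":2,"ax":0,"ay":0,"az":0,"claw":0.16},
    {"tx":1,"ty":-25,"tz":2,"ax":0,"ay":0,"az":0,"claw":0.16},
    {"tx":1,"ty":-31,"tz":2,"ax":0,"ay":0,"az":0,"claw":0.16},
    {"tx":1,"ty":-38,"tz":2,"ax":0,"ay":0,"az":0,"claw":0.16},
    {"tx":1,"ty":-45,"tz":2,"ax":0,"ay":0,"az":0,"claw":0.16},
    {"tx":1,"ty":-52,"tz":2,"ax":0,"ay":0,"az":0,"claw":0.16},
    {"tx":1,"ty":-59,"tz":2,"ax":0,"ay":0,"az":0,"claw":0.16},
    {"tx":1,"ty":-66,"tz":2,"ax":0,"ay":0,"az":0,"claw":0.16},
    {"tx":1,"ty":-73,"tz":2,"ax":0,"ay":0,"az":0,"claw":0.16},
    {"tx":1,"ty":-80,"tz":2,"ax":0,"ay":0,"az":0,"claw":0.16},
    {"tx":1,"ty":-87,"tz":2,"ax":0,"ay":0,"az":0,"claw":0.16},
    {"tx":1,"ty":-94,"tz":2,"ax":0,"ay":0,"az":0,"claw":0.16},
    {"tx":1,"ty":-100,"tz":2,"ax":0,"ay":0,"az":0,"claw":0.16},
  ],
)

```text
time: 12.9
tool_pos: [647.1, 9.2, 90.9]
orientation: [0.004, -0.089, 0.996, 0.001]
ft_force: [-0.3, 0.9, -0.0]
finger_gap: 14.1
```

```bash
python3 -c "
from h import *
go((101,-12,90))
im=cams.get_image('side')[90:320,150:460,::-1]; cv2.imwrite('pics/s9c.png',cv2.resize(im,None,fx=2.4,fy=2.4))"
```

```text
t 12.9 now abz 102.0 67.3 90.9 F [-0.3  0.9 -0. ] gap 14.1
(101, -12, 90) [661. -69.  90.] shift [  0.7 -79.3   0.8] turn [ 0.002  0.009 -0.003]
```

View pics/s9c.png

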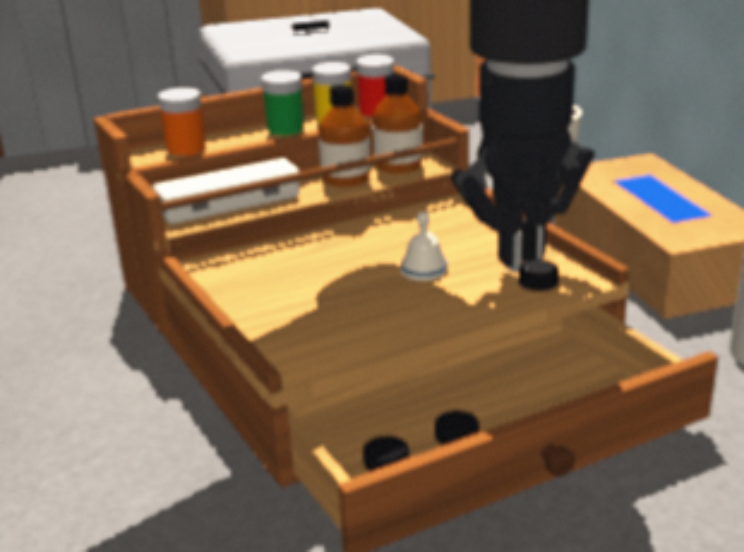

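The cap is seated on the fingers at (539,274), so I'll continue over the edge.

play_rows(
  targets=[
    {"tx":1,"ty":-6,"tz":1,"ax":0,"ay":0,"az":0,"claw":0.16},
    {"tx":1,"ty":-13,"tz":1,"ax":0,"ay":0,"az":0,"claw":0.16},
    {"tx":1,"ty":-20,"tz":1,"ax":0,"ay":0,"az":0,"claw":0.16},
    {"tx":1,"ty":-27,"tz":1,"ax":0,"ay":0,"az":0,"claw":0.16},
    {"tx":1,"ty":-34,"tz":1,"ax":0,"ay":0,"az":0,"claw":0.16},
    {"tx":1,"ty":-41,"tz":1,"ax":0,"ay":0,"az":0,"claw":0.16},
    {"tx":1,"ty":-48,"tz":1,"ax":0,"ay":0,"az":0,"claw":0.16},
    {"tx":1,"ty":-55,"tz":1,"ax":0,"ay":0,"az":0,"claw":0.16},
    {"tx":1,"ty":-62,"tz":1,"ax":0,"ay":0,"az":0,"claw":0.16},
    {"tx":1,"ty":-68,"tz":1,"ax":0,"ay":0,"az":0,"claw":0.16},
    {"tx":1,"ty":-74,"tz":1,"ax":0,"ay":0,"az":0,"claw":0.16},
    {"tx":1,"ty":-79,"tz":1,"ax":0,"ay":0,"az":0,"claw":0.16},
    {"tx":1,"ty":-79,"tz":1,"ax":0,"ay":0,"az":0,"claw":0.16},
    {"tx":1,"ty":-79,"tz":-30,"ax":0,"ay":0,"az":0,"claw":0.0},
    {"tx":1,"ty":-79,"tz":-60,"ax":0,"ay":0,"az":0,"claw":0.0},
    {"tx":1,"ty":-79,"tz":-60,"ax":0,"ay":0,"az":0,"claw":0.0},
  ],
)

```text
time: 14.55
tool_pos: [661.8, -69.9, 156.9]
orientation: [0.009, -0.089, 0.996, 0.0]
ft_force: [1.1, 0.1, 0.1]
finger_gap: -0.2
```

```bash
python3 -c "
from h import *
go((0,-190,150),(0,-170,35),(0,-42,35))
im=cams.get_image('side')[90:320,150:460,::-1]; cv2.imwrite('pics/s10c.png',cv2.resize(im,None,fx=2.4,fy=2.4))
im=cams.get_image('top')[125:335,130:390,::-1]; cv2.imwrite('pics/t10c.png',cv2.resize(im,None,fx=2.5,fy=2.5))"
```

```text
t 14.55 now abz 102.2 -13.1 156.9 F [1.1 0.1 0.1] gap -0.2
(0, -190, 150) [ 593. -262.  150.] shift [ 101.7 -177.2    5.3] turn [-0.001  0.017 -0.003]
(0, -170, 35) [ 590. -243.   35.] shift [ 103.7 -157.1  120.2] turn [-0.001  0.017 -0.003]
(0, -42, 35) [ 567. -117.   35.] shift [104.1 -29.1 120.1] turn [-0.001  0.017 -0.003]
```

View pics/s10c.png

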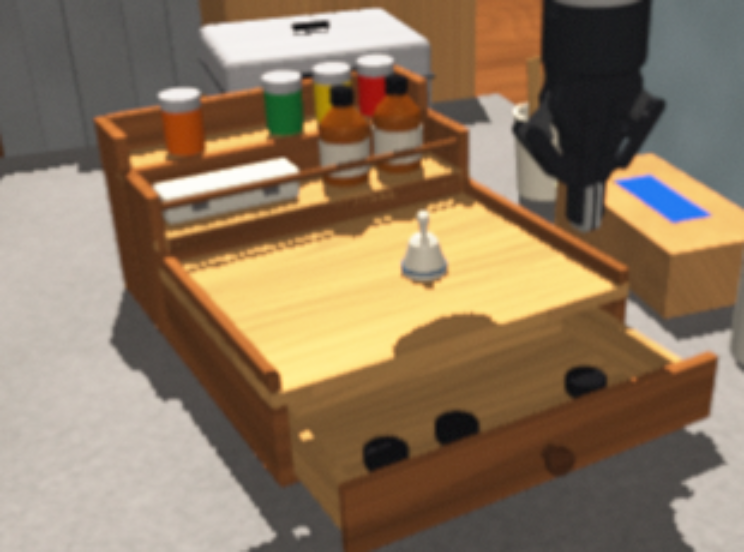

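View pics/t10c.png

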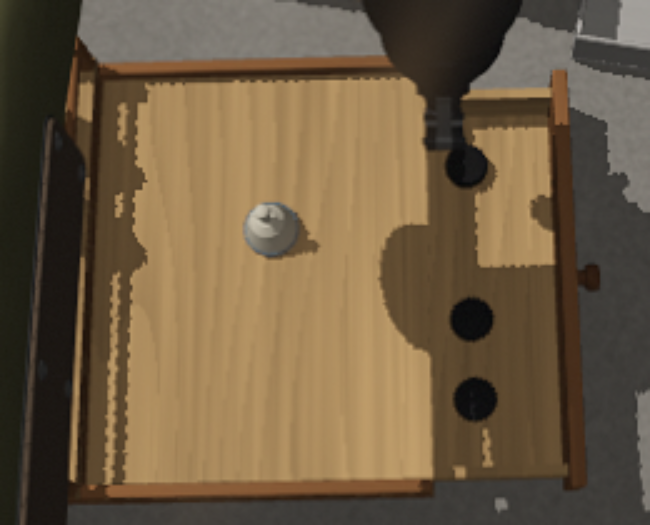

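All three caps lie flat in the drawer, at (467,165), (471,319) and (474,399) in the top crop, and the bell is untouched. Next I'll move in front of the knob.

play_rows(
  targets=[
    {"tx":20,"ty":-40,"tz":0,"ax":0,"ay":0,"az":0,"claw":0},
    {"tx":40,"ty":-80,"tz":0,"ax":0,"ay":0,"az":0,"claw":0},
    {"tx":60,"ty":-120,"tz":0,"ax":0,"ay":0,"az":0,"claw":0},
    {"tx":80,"ty":-155,"tz":0,"ax":0,"ay":0,"az":0,"claw":0},
    {"tx":100,"ty":-170,"tz":0,"ax":0,"ay":0,"az":0,"claw":0},
    {"tx":100,"ty":-170,"tz":0,"ax":0,"ay":0,"az":0,"claw":0},
    {"tx":100,"ty":-170,"tz":40,"ax":0,"ay":0,"az":0,"claw":0},
    {"tx":100,"ty":-170,"tz":80,"ax":0,"ay":0,"az":0,"claw":0},
    {"tx":100,"ty":-170,"tz":110,"ax":0,"ay":0,"az":0,"claw":0},
    {"tx":100,"ty":-170,"tz":122,"ax":0,"ay":0,"az":0,"claw":0},
    {"tx":100,"ty":-170,"tz":122,"ax":0,"ay":0,"az":0,"claw":0},
    {"tx":100,"ty":-170,"tz":122,"ax":0,"ay":0,"az":0,"claw":0},
  ],
)

```text
time: 15.85
tool_pos: [594.2, -253.9, 30.0]
orientation: [0.006, -0.09, 0.996, 0.001]
ft_force: [0.8, -0.4, 1.0]
finger_gap: 0.2
```

```bash
python3 -c "
from h import *
go((3,-142,33),(3,-43,33))
im=cams.get_image('side')[90:320,150:460,::-1]; cv2.imwrite('pics/s11c.png',cv2.resize(im,None,fx=2.4,fy=2.4))"
```

```text
t 15.85 now abz 2.3 -181.9 30.0 F [ 0.8 -0.4  1. ] gap 0.2
(3, -142, 33) [ 588. -215.   33.] shift [-0.7 39.9 -3. ] turn [ 0.     0.012 -0.003]
(3, -43, 33) [ 570. -117.   33.] shift [ -0.4 138.9  -2.9] turn [ 0.     0.012 -0.003]
```

View pics/s11c.png

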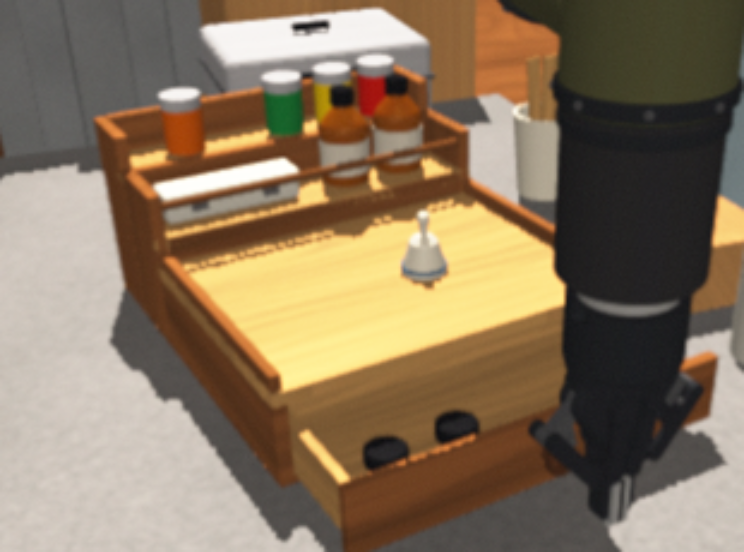

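The fingers stand in front of the knob. Pushing slowly.

play_rows(
  targets=[
    {"tx":0,"ty":8,"tz":-2,"ax":0,"ay":0,"az":0,"claw":0},
    {"tx":0,"ty":16,"tz":-2,"ax":0,"ay":0,"az":0,"claw":0},
    {"tx":0,"ty":24,"tz":-2,"ax":0,"ay":0,"az":0,"claw":0},
    {"tx":0,"ty":30,"tz":-2,"ax":0,"ay":0,"az":0,"claw":0},
    {"tx":0,"ty":34,"tz":-2,"ax":0,"ay":0,"az":0,"claw":0},
    {"tx":0,"ty":38,"tz":-2,"ax":0,"ay":0,"az":0,"claw":0},
    {"tx":0,"ty":42,"tz":-2,"ax":0,"ay":0,"az":0,"claw":0},
    {"tx":0,"ty":46,"tz":-2,"ax":0,"ay":0,"az":0,"claw":0},
    {"tx":0,"ty":51,"tz":-2,"ax":0,"ay":0,"az":0,"claw":0},
    {"tx":0,"ty":57,"tz":-2,"ax":0,"ay":0,"az":0,"claw":0},
    {"tx":0,"ty":64,"tz":-2,"ax":0,"ay":0,"az":0,"claw":0},
    {"tx":0,"ty":71,"tz":-2,"ax":0,"ay":0,"az":0,"claw":0},
    {"tx":0,"ty":78,"tz":-2,"ax":0,"ay":0,"az":0,"claw":0},
    {"tx":0,"ty":85,"tz":-2,"ax":0,"ay":0,"az":0,"claw":0},
    {"tx":0,"ty":92,"tz":-2,"ax":0,"ay":0,"az":0,"claw":0},
    {"tx":0,"ty":99,"tz":-2,"ax":0,"ay":0,"az":0,"claw":0},
    {"tx":0,"ty":105,"tz":-2,"ax":0,"ay":0,"az":0,"claw":0},
    {"tx":0,"ty":110,"tz":-2,"ax":0,"ay":0,"az":0,"claw":0},
    {"tx":0,"ty":114,"tz":-2,"ax":0,"ay":0,"az":0,"claw":0},
  ],
)

```text
time: 17.8
tool_pos: [574.1, -141.4, 32.7]
orientation: [0.007, -0.09, 0.996, 0.001]
ft_force: [-0.9, -0.9, 0.3]
finger_gap: 0.1
```

```bash
python3 -c "
from h import *
go((3,-43,33))
im=cams.get_image('side')[90:320,150:460,::-1]; cv2.imwrite('pics/s12c.png',cv2.resize(im,None,fx=2.4,fy=2.4))"
```

```text
t 17.8 now abz 2.9 -67.5 32.7 F [-0.9 -0.9  0.3] gap 0.1
(3, -43, 33) [ 570. -117.   33.] shift [-0.1 24.5 -0.3] turn [ 0.     0.013 -0.003]
```

View pics/s12c.png

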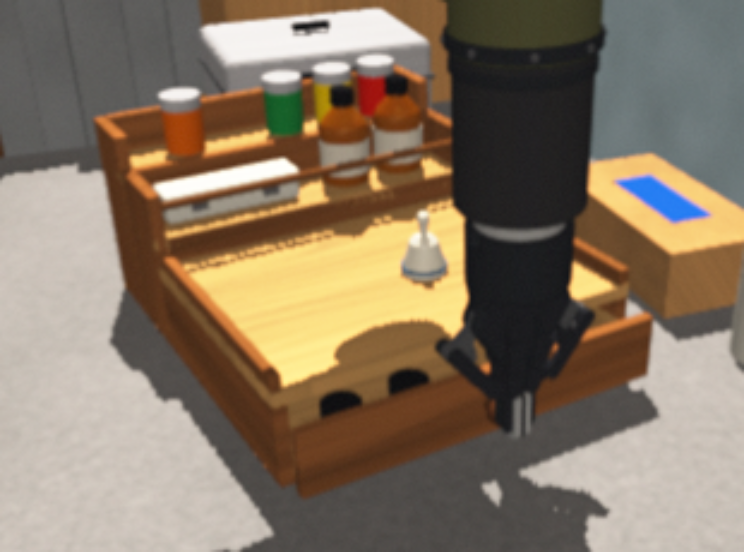

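The drawer is mostly shut, with about 25 mm to go, and the caps ride along inside it at (340,402) and (408,380). I'll continue slowly until it presses home.

play_rows(
  targets=[
    {"tx":0,"ty":5,"tz":0,"ax":0,"ay":0,"az":0,"claw":0},
    {"tx":0,"ty":10,"tz":0,"ax":0,"ay":0,"az":0,"claw":0},
    {"tx":0,"ty":14,"tz":0,"ax":0,"ay":0,"az":0,"claw":0},
    {"tx":0,"ty":17,"tz":0,"ax":0,"ay":0,"az":0,"claw":0},
    {"tx":0,"ty":19,"tz":0,"ax":0,"ay":0,"az":0,"claw":0},
    {"tx":0,"ty":21,"tz":0,"ax":0,"ay":0,"az":0,"claw":0},
    {"tx":0,"ty":23,"tz":0,"ax":0,"ay":0,"az":0,"claw":0},
  ],
)

```text
time: 18.55
tool_pos: [570.1, -118.2, 32.7]
orientation: [0.007, -0.09, 0.996, 0.001]
ft_force: [1.0, -2.2, -0.3]
finger_gap: -0.1
```

play_rows(
  targets=[
    {"tx":0,"ty":1,"tz":0,"ax":0,"ay":0,"az":0,"claw":0},
    {"tx":0,"ty":2,"tz":0,"ax":0,"ay":0,"az":0,"claw":0},
    {"tx":0,"ty":3,"tz":0,"ax":0,"ay":0,"az":0,"claw":0},
  ],
)

```text
time: 18.85
tool_pos: [569.8, -116.8, 32.8]
orientation: [0.007, -0.09, 0.996, -0.0]
ft_force: [3.1, -13.0, -3.3]
finger_gap: -0.0
```

```bash
python3 -c "
from h import *
go((3,-43,33))
im=cams.get_image('side')[90:320,150:460,::-1]; cv2.imwrite('pics/s13c.png',cv2.resize(im,None,fx=2.4,fy=2.4))"
```

```text
t 18.85 now abz 3.1 -42.5 32.8 F [  3.1 -13.   -3.3] gap -0.0
(3, -43, 33) [ 570. -117.   33.] shift [ 0.1 -0.5 -0.2] turn [-0.002  0.014 -0.003]
```

View pics/s13c.png

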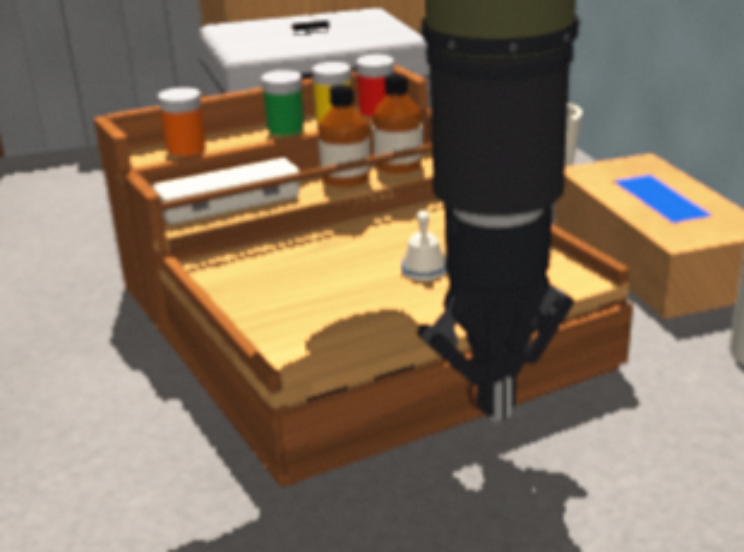

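The force rose to 13 N at the expected closed position, b = -43 mm, so the drawer is shut. I'll back straight off and clear the arm.

play_rows(
  targets=[
    {"tx":0,"ty":1,"tz":0,"ax":0,"ay":0,"az":0,"claw":0},
    {"tx":0,"ty":1,"tz":0,"ax":0,"ay":0,"az":0,"claw":0},
    {"tx":0,"ty":-10,"tz":0,"ax":0,"ay":0,"az":0,"claw":0},
    {"tx":0,"ty":-40,"tz":0,"ax":0,"ay":0,"az":0,"claw":0},
    {"tx":0,"ty":-80,"tz":0,"ax":0,"ay":0,"az":0,"claw":0},
    {"tx":0,"ty":-110,"tz":0,"ax":0,"ay":0,"az":0,"claw":0},
    {"tx":0,"ty":-120,"tz":-40,"ax":0,"ay":0,"az":0,"claw":0},
    {"tx":0,"ty":-120,"tz":-85,"ax":0,"ay":0,"az":0,"claw":0},
    {"tx":0,"ty":-120,"tz":-130,"ax":0,"ay":0,"az":0,"claw":0},
    {"tx":0,"ty":-120,"tz":-170,"ax":0,"ay":0,"az":0,"claw":0},
    {"tx":40,"ty":-130,"tz":-170,"ax":0,"ay":0,"az":0,"claw":0},
    {"tx":80,"ty":-140,"tz":-170,"ax":0,"ay":0,"az":0,"claw":0},
    {"tx":120,"ty":-150,"tz":-170,"ax":0,"ay":0,"az":0,"claw":0},
    {"tx":120,"ty":-150,"tz":-170,"ax":0,"ay":0,"az":0,"claw":0},
    {"tx":120,"ty":-150,"tz":-170,"ax":0,"ay":0,"az":0,"claw":0},
    {"tx":120,"ty":-150,"tz":-170,"ax":0,"ay":0,"az":0,"claw":0},
  ],
)

```text
time: 20.5
tool_pos: [476.6, -285.7, 201.3]
orientation: [0.007, -0.09, 0.996, -0.0]
ft_force: [-0.6, -0.9, -0.3]
finger_gap: -0.2
```

```bash
python3 -c "
from h import *
go()
im=cams.get_image('side')[:,:,::-1]; cv2.imwrite('pics/s14.png',im)
im=cams.get_image('top')[:,:,::-1]; cv2.imwrite('pics/t14.png',im)"
```

```text
t 20.5 now abz -119.1 -191.7 201.3 F [-0.6 -0.9 -0.3] gap -0.2
```

View pics/s14.png

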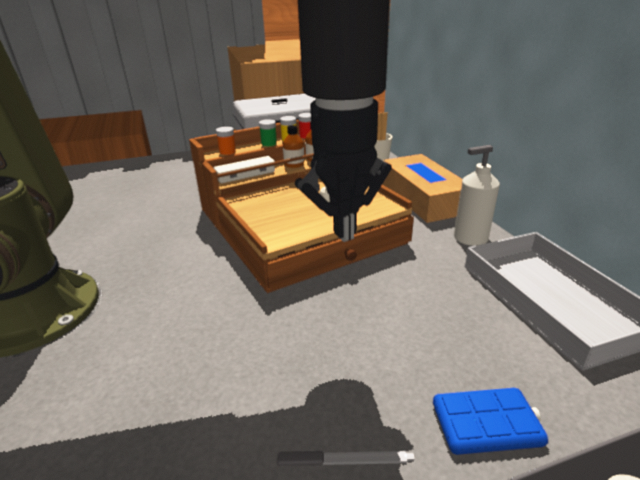

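View pics/t14.png

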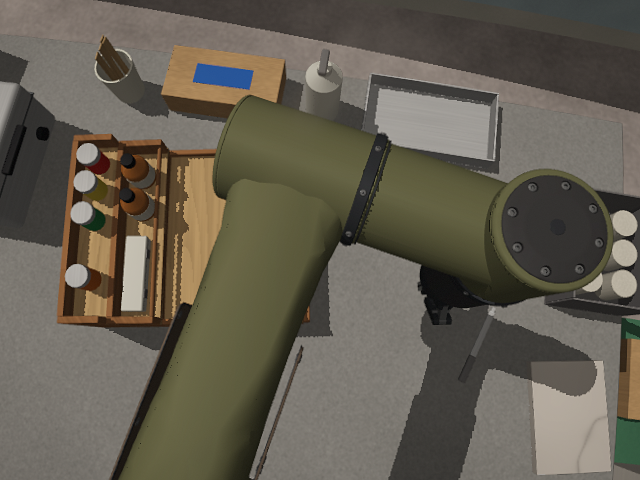

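The drawer front looks flush and everything else is in place. I'll check the shut position by projection before handing in.

```bash
python3 -c "
from h import *
for q in (0,6,12): print(q,proj('side',W(3,-32-q,42)).round(1),proj('side',W(-160,-12-q,71)).round(1),proj('side',W(166,-12-q,71)).round(1))
a=cv2.imread('pics/s14.png')[200:300,240:430]; cv2.imwrite('pics/s14c.png',cv2.resize(a,None,fx=4,fy=4,interpolation=cv2.INTER_CUBIC))"
```

```text
0 [352.1 256. ] [267.  263.9] [413.9 216.5]
6 [353.9 257.5] [268.5 265.5] [415.8 217.6]
12 [355.7 259. ] [269.9 267.2] [417.8 218.8]
```

View pics/s14c.png

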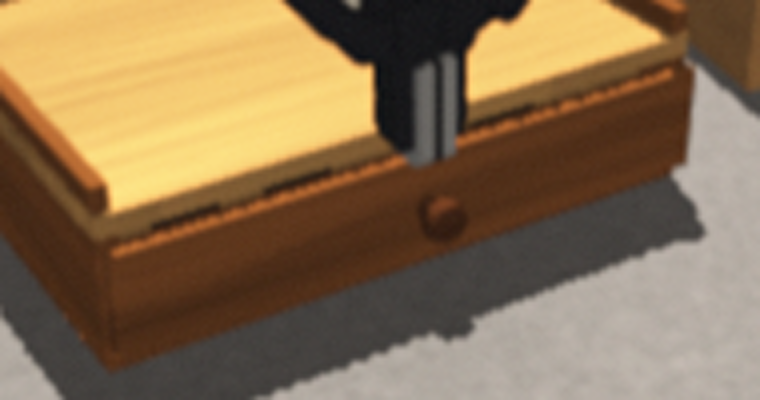

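In the image the knob is at (351,254) and the near corner at (267.5,264), which matches the prediction for 0 mm open. Handing in.

```bash
python3 -c "
from station import arm
print(arm.hand_in())"
```

```text
the job is handed in; nothing more can be done
None
```

All three caps are in the drawer and the drawer is pushed shut. I handed the job in at about 20.6 s; the system gave no verdict.

- **Sweeping:** I swept each cap over the front edge with the nearly closed fingers. After the third sweep, the pictures showed all three lying flat in the drawer.
- **Closing:** I pushed the drawer by its knob until it pressed home with about 13 N. The last picture matches the drawer's expected shut position, with the knob and the near corner of the drawer front within about 2 pixels.
- **Other objects:** The bell was in its place in the last view that showed it, just before I backed away from the shut drawer. The arm hid it and the second bottle in the final side view. The final pictures show both bottles, the thermometer box, the ice pack and the nail file in place. The arm was clear of everything at the end.
- **Not checked:** I could not measure finger force on the caps directly; the wrist force readings taken during and after the sweeps stayed at about 1 N. I did not see the caps themselves after the drawer shut, apart from dark tops through the gap under the deck.
- **Refused call:** The first move call was refused because its rows lacked `ax` and `ay`. Nothing moved, and I resent it with all the values.

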